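Walk a cast block round to the fence

ROBOT

A 7-joint arm with a two-finger parallel gripper is mounted at the origin on a cart in front of the work surface, level with it; the furniture and walls round the work are solid. World frame = base frame: x ahead of the robot, y to its left, z up, the work surface at z = 0. Lengths are in m, angles in rad, forces in N, time in s.
With the tool pointing down it reaches from about 0.35 to 0.775 m from the base axis. Payload 3.1 kg.
Tool frame: the origin (TCP) lies between the finger pads; the fingertips stand 14 mm ahead of it and the grasp point (between the pads) lies 5 mm behind it; x points along the fingers, z is the direction in which the jaws open and shut, and the axes are right-handed (so a half turn about x gives the same grasp; the last joint's range is limited). The gripper opens to 85 mm and grips with 20 to 120 N. Pads are 22 mm wide; open, the fingers measure 114 mm over their backs; the gripper's body (76 mm by 85 mm) begins 54 mm behind the grasp point. The pads swing forward as they close: fully open they stand 13 mm farther back than shut.
Start: joints at [-1.218, 0.311, 0.014, 1.512, -0.004, 1.319, -0.027], TCP at [0.212, 0.508, 0.245] pointing down, gripper open.
Joint ranges: [-2.7, 2.7], [-0.3, 1.91], [-1.27, 1.3], [0.12, 2.57], [-1.44, 4.58], [0.2, 2.03], [-3.05, 3.05]. Speed limits (rad/s): [2.79, 2.79, 3.14, 3.14, 3.14, 3.14, 3.14].

INTERFACE

Orientations are given as a rotation vector (axis times angle).
In Python, from cell import telemetry, eyes, job gives the robot as it stands. The module is installed in compiled form; this text tells all that it offers.
- The arm moves only by the tool apply_moves, never from a script. Its argument "steps" is a list of rows, each a list of 5 numbers: the shift along the tool's x, y, z normalised to -1 to 1, where 1 is 0.03 m, then the turn about the tool's x normalised to -1 to 1, where 1 is 0.12 rad, then the closure, from 0 (fully open) to 1 (shut). A call has 1 to 20 rows; each row shifts and turns the commanded pose from where the row before left it, along the tool's axes as they then stand; what a row does not reach is not made up. A row lasts 1/12 s, in which the tool goes at most 41.7 mm and 7.16 degrees, less where a joint would pass 70% of its speed; a pose out of reach is approached as far as the arm can. A call with a number of a shift or a turn outside -1 to 1 is refused whole. A call with a gripper value outside its range is refused whole. The fingers move at their own pace and stop on an object; "force" is the grip in N (left out, the last holds). Time passes only in rows, so rows that do not move let the fingers close. It gives the time, the measured TCP pose, the force and the opening at its end, in the units of the state.
- telemetry.get_obs(): the state, without advancing time (a new reading comes with each control period).
- eyes.snapshot(name): name is "scene" or "top" or "wrist"; returns the picture (480x640x3 uint8, red, green, blue); there is no depth.
- eyes.camera_params(name): a dict with "mtx" (3x3 intrinsics, pixels), "rvec" (rotation vector, rad) and "tvec" (3), from world to camera coordinates, as OpenCV has them. Camera axes: x right, y down, z forward; pixel columns grow to the right and rows downward; lengths in m; the calibration is good to about 2 mm. A picture is of the moment at which its call begins: read the wrist's pose just before it. camera_params takes no time and is no camera call; for the wrist camera it gives the pose at the moment of the call.
- job.close_job(): hands the job in, once; it reports no verdict.
The state is a dict: "clock": time; "joint_positions": joint angles; "joint_vel": joint speeds; "joint_efforts": joint torques, N m; "tcp_pos": TCP position; "ee_rot": TCP orientation; "wrist_force": force on the tool from outside, world axes, zero at the start; "ft_torque": the same for the moment, N m; "width": finger opening in m.
Only numpy, scipy, OpenCV 4.12 (cv2) and the standard library are available. Lean on these libraries where they do the work, as an engineer would, in place of code of your own. Each camera call takes 0.05 s, during which the arm holds its last target.

TASK

Push the heavy aluminium block round with the fingers, corner by corner as needed, until one of its long sides lies flat against the steel fence, with the whole block between the fence's two yellow lines. It must stay flat on the bench all the time: do not lift, carry or tip it. Leave the other loose things where they are, and finish with the hand clear.

Things in the scene. Friction and masses are not known exactly. Their poses are not given: they have to be found in the camera images.
- block: Loose, heavy cast aluminium block, a plain rectangular slab with drilled holes on top, 120 mm long (its own x), 88 mm wide (its own y), 36 mm tall (z), edges rounded 3 mm, 0.64 to 0.94 kg, standing flat on the bench top; it slides with friction of several newtons and stops where it is left. Origin at the centre of its underside. The two long (120 mm) sides are alike; either may go against the fence.
- fence: Straight dark steel fence, fixed to the bench: an upright 190 mm long, 8 mm thick and 32 mm tall, with a 26 mm deep screwed-down foot on its far side. Origin at the foot of its working face (the one towards the robot) at mid-length; its y axis runs along the fence, its x axis points square through the working face, away from the robot; the block stands on its -x side. Two yellow lines, 5 mm wide, cross the face and top edge at y = +76 and -76 mm.
- capacitor_a: Bystander, loose on the bench: blue upright can capacitor, 35 mm across, 60 mm tall. Origin at the centre of its underside.
- transformer: Bystander, loose on the bench: small mains transformer with a bare laminated core, 54x72x42 mm. Origin at the centre of its underside.
- driver_c: Bystander, loose on the bench: screwdriver with a blue handle, lying, 18x147x18 mm. Origin at the centre of its underside.
- masking_tape: Bystander, loose on the bench: roll of cream masking tape lying flat, 98 mm across, 18 mm tall. Origin at the centre of its underside.
- screw_bowl: Bystander, loose on the bench: white bowl with small screws, 85 mm across, 34 mm tall. Origin at the centre of its underside.
- wood_block_2: Bystander, loose on the bench: small wooden block, 40x60x30 mm. Origin at the centre of its underside.
- multimeter: Bystander, loose on the bench: yellow hand multimeter lying flat, 150x72x42 mm. Origin at the centre of its underside.

How it is judged:
At the end, for the whole second after the job is handed in: The block rests flat on the bench, a long side within 0.04 rad of parallel to the fence and within about 3.5 mm of touching it at its middle, and its centre within 21 mm of the fence's middle (so that it lies between the yellow lines, give or take a line's width) (angle between the x axis of block and the y axis of fence, either way round below 0.04 rad and x of block in the frame of fence between -0.0475 and -0.04 m and y of block in the frame of fence between -0.021 and 0.021 m and angle between block's own z axis and vertical below 0.05 rad and height (world z) of block below 0.004 m and linear speed of block below 0.01 m/s).
It fails at once if the block is lifted off the bench or tipped (height (world z) of block above 0.01 m or angle between block's own z axis and vertical above 0.15 rad).
It fails at once if a bystander is moved more than 20 mm (distance of any of capacitor_a, transformer, driver_c, masking_tape, screw_bowl, wood_block_2, multimeter from where it was at the start of the episode above 0.02 m).
It also fails if it takes over 72 s, if anything falls off the work surface, if the arm or the gripper's body presses on something with over 40 N, if the wrist force passes 120 N, or if a joint passes its speed limit or range.

## Working session

There is one attempt and no reset: what is moved stays moved. The work goes in short steps, Python scripts to look and compute and a tool call to move; the robot and the scene stay as the last step left them, time stands still between calls to the robot, and variables do not carry over. Pictures are saved under pics/ and viewed, and the job is handed in when it is done.

Besides the shell and the picture viewer there is one more tool, called after "Request:" in YAML: its name, and indented under it one key for each argument. apply_moves: Moves the arm, as the interface text tells. Its arguments: {"type":"object","properties":{"steps":{"type":"array","items":{"type":"array","items":{"type":"number","minimum":-1,"maximum":1}}},"force":{"type":"number"}},"required":["steps"]}

```bash
mkdir -p pics
python3 - <<'E'
from cell import telemetry, eyes
import cv2
print(telemetry.get_obs())
for n in("scene","top"):
    im=eyes.snapshot(n); cv2.imwrite(f"pics/{n}0.png",im[:,:,::-1]); print(n,eyes.camera_params(n))
E
```

```text
{'clock': 0.0, 'joint_positions': array([-1.21767356,  0.31176208,  0.0139866 ,  1.51306684, -0.00441202,
        1.31918455, -0.02718394]), 'joint_vel': array([-3.28308925e-04, -5.87980185e-04, -6.19586447e-04,  2.29830801e-04,
       -1.62043764e-03,  7.37867759e-05, -1.06229395e-03]), 'joint_efforts': array([ 6.52681392e-04, -3.79908478e+01,  1.45921949e-01, -2.30592173e+01,
        1.20545947e-02,  1.33412902e-02,  7.30717971e-06]), 'tcp_pos': array([0.21126814, 0.50705037, 0.24419708]), 'ee_rot': array([-0.91511845,  1.372458  ,  0.91281956]), 'wrist_force': array([ 0.31595844, -0.13440619, -0.59009464]), 'ft_torque': array([ 0.01772412, -0.01083509, -0.05988442]), 'width': 0.08503886178977471}
scene {'mtx': array([[538.10830969,   0.        , 326.85548047],
       [  0.        , 538.10830969, 240.57602016],
       [  0.        ,   0.        ,   1.        ]]), 'rvec': array([ 1.23058235, -2.13168657,  1.10270615]), 'tvec': array([0.31907372, 0.27986359, 1.11026435])}
top {'mtx': array([[532.17325541,   0.        , 325.03269076],
       [  0.        , 532.17325541, 239.89238631],
       [  0.        ,   0.        ,   1.        ]]), 'rvec': array([ 1.86416423, -2.28123958,  0.33319975]), 'tvec': array([0.15675851, 0.51108232, 1.03124147])}
```

View pics/scene0.png

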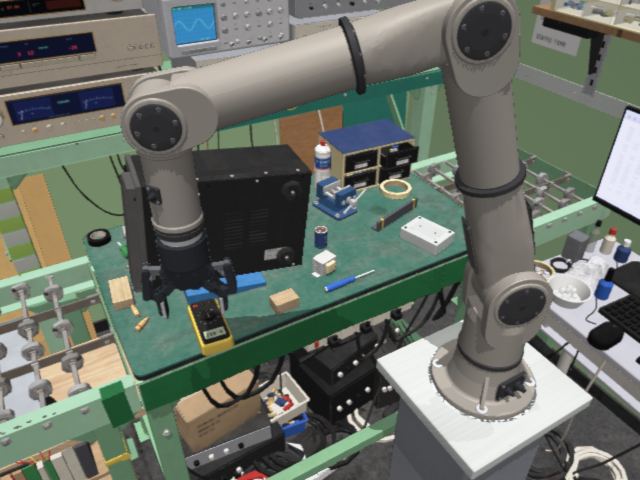

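View pics/top0.png

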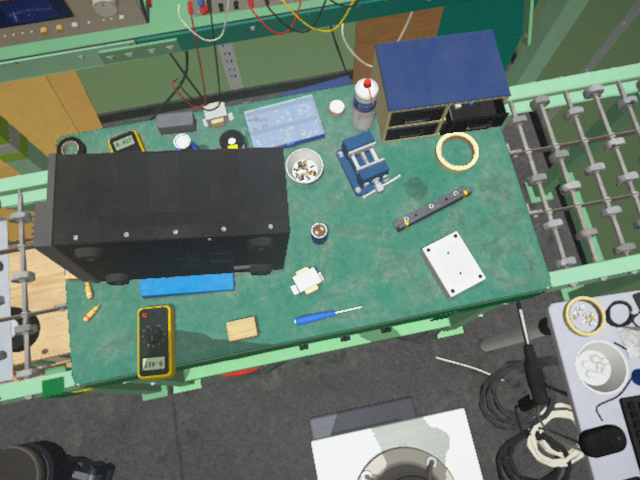

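```bash
cat > h.py <<'E'
import numpy as np, cv2
from cell import telemetry, eyes
def ray(n,uv,z,P=None):
    P=P or eyes.camera_params(n); R=cv2.Rodrigues(P['rvec'])[0]; t=P['tvec']
    C=-R.T@t
    uv=np.atleast_2d(np.float64(uv)); d=np.c_[uv,np.ones(len(uv))]@np.linalg.inv(P['mtx']).T@R
    s=(z-C[2])/d[:,2]
    return C+d*s[:,None]
def proj(n,X):
    P=eyes.camera_params(n)
    return cv2.projectPoints(np.float64(X).reshape(-1,1,3),P['rvec'],P['tvec'],P['mtx'],None)[0][:,0]
E
python3 - <<'E'
from h import *
im=cv2.imread("pics/top0.png")
cv2.imwrite("pics/crop0.png",cv2.resize(im[130:310,370:520],None,fx=4,fy=4,interpolation=cv2.INTER_CUBIC)[:600])
cv2.imwrite("pics/crop0b.png",cv2.resize(im[180:305,380:510],None,fx=4.5,fy=4.5,interpolation=cv2.INTER_CUBIC))
for n in("top","scene"):
    P=eyes.camera_params(n);R=cv2.Rodrigues(P['rvec'])[0];print(-R.T@P['tvec'])
print(proj("top",[[.35,0,0],[.775,0,0],[.21,.51,0]]))
# block mask
g=cv2.cvtColor(im,cv2.COLOR_BGR2HSV)
m=((g[:,:,1]<40)&(g[:,:,2]>170)).astype(np.uint8)
k,l,s,c=cv2.connectedComponentsWithStats(m)
i=l[265,453]; print(s[i])
cs=cv2.findContours((l==i).astype(np.uint8),0,2)[0][0]
r=cv2.minAreaRect(cs);print(r)
b=cv2.boxPoints(r);print(b)
w=ray("top",b,.036);print(w, np.linalg.norm(np.roll(w,1,0)-w,axis=1))
E
```

```text
[0.22775894 0.11921072 1.132763  ]
[-0.46690432  0.65990085  0.8714068 ]
[[365.99256005 325.77462038]
 [325.81816314 146.84842466]
 [131.4138266  446.49715512]]
[ 422  231   64   66 2243]
((453.65924072265625, 263.1075439453125), (58.718345642089844, 40.304927825927734), 59.237281799316406)
[[421.32562 248.18706]
 [455.95935 227.57175]
 [485.99286 278.028  ]
 [451.35913 298.64334]]
[[ 0.48371073 -0.14886982  0.036     ]
 [ 0.51372353 -0.23403265  0.036     ]
 [ 0.39336623 -0.26623189  0.036     ]
 [ 0.36552524 -0.18298186  0.036     ]] [0.12300992 0.0902966  0.12459001 0.08778205]
```

View pics/crop0b.png

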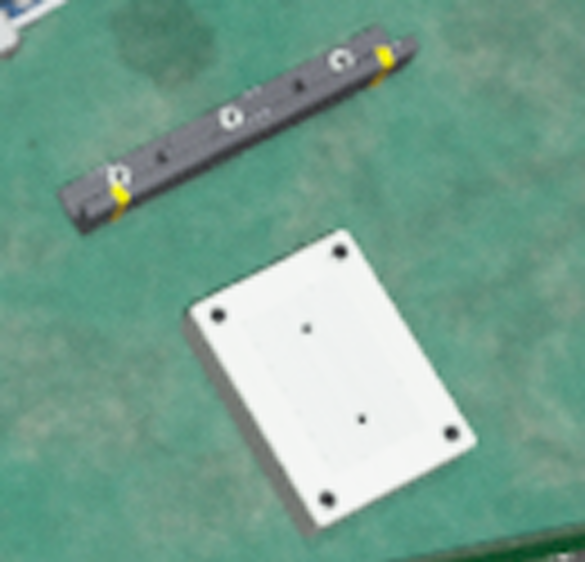

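Run:
```python
from h import *
im=cv2.imread("pics/top0.png")
cv2.imwrite("pics/f0.png",cv2.resize(im[182:235,390:475],None,fx=9,fy=9,interpolation=cv2.INTER_NEAREST))
g=cv2.cvtColor(im,cv2.COLOR_BGR2HSV)
m=((g[:,:,0]>20)&(g[:,:,0]<34)&(g[:,:,1]>150)&(g[:,:,2]>120)).astype(np.uint8); m[:180]=0;m[240:]=0;m[:,:390]=0;m[:,480:]=0
k,l,s,c=cv2.connectedComponentsWithStats(m);print(s,c)
im=cv2.imread("pics/scene0.png")
cv2.imwrite("pics/f1.png",cv2.resize(im[190:255,365:460],None,fx=8,fy=8,interpolation=cv2.INTER_NEAREST))
```

```text
[[     0      0    640    480 307176]
 [   464    191      3      4      9]
 [   463    197      2      2      2]
 [   405    222      4      6     13]] [[319.49111259 239.50231463]
 [465.11111111 192.44444444]
 [463.5        197.5       ]
 [406.53846154 223.84615385]]
```

View pics/f0.png

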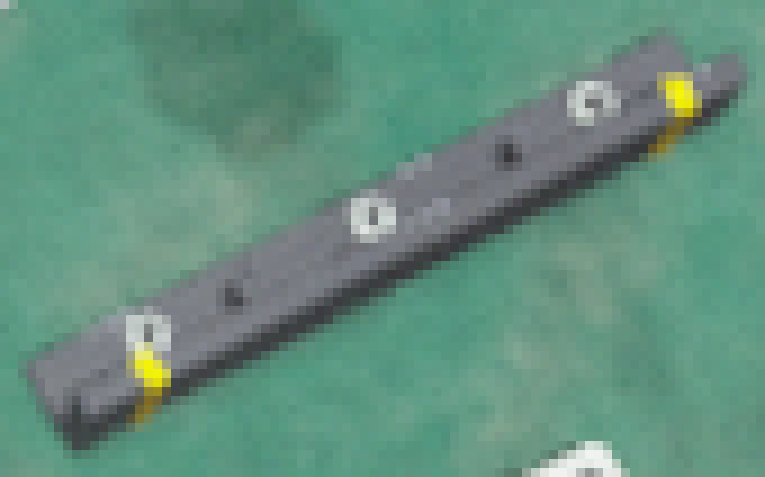

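View pics/f1.png

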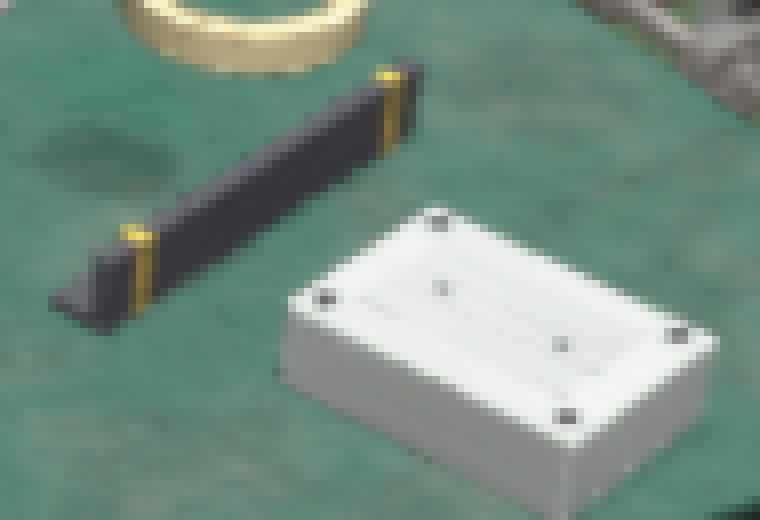

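Run:
```python
from h import *
def rep(n,b,z):
    w=ray(n,b,z); d=w[1]-w[0]; print(n,z,w.round(4).tolist(),"len",np.linalg.norm(d).round(4),"mid",((w[0]+w[1])/2).round(4),"ang",np.degrees(np.arctan2(d[1],d[0])).round(1))
rep("top",[(404.9,228.6),(462.8,198.7)],0)
rep("top",[(406.7,225.6),(465.1,194.8)],.032)
rep("scene",[(382.6,228.3),(413.6,208.5)],0)
rep("scene",[(382.4,219.5),(414.1,200)],.032)
# block in scene: top corners from f1
c=[(435,210),(293,298),(570,440),(715,340)]
w=ray("scene",[(365+x/8-.5,190+y/8-.5) for x,y in c],.036);print(w.round(4),np.linalg.norm(np.roll(w,1,0)-w,axis=1))
c=[(344,230),(190,310),(317,527),(475,440)]
w=ray("top",[(380+x/4.5-.5,180+y/4.5-.5) for x,y in c],.036);print(w.round(4),np.linalg.norm(np.roll(w,1,0)-w,axis=1),w.mean(0))
# bystanders rough
for k,p in dict(cap=(319,232),trafo=(307,280),wood=(242,328),bowl=(304,165),driver1=(295,320),driver2=(361,308),vise=(400,180),tapeL=(437,150),tapeb=(458,171)).items(): print(k,ray("top",p,.03).round(3))
```

```text
top 0 [[0.5434, -0.133, 0.0], [0.5866, -0.2794, 0.0]] len 0.1526 mid [ 0.565  -0.2062  0.    ] ang -73.6
top 0.032 [[0.5404, -0.1314, 0.032], [0.5843, -0.2756, 0.032]] len 0.1508 mid [ 0.5624 -0.2035  0.032 ] ang -73.1
scene 0 [[0.5423, -0.1341, 0.0], [0.5833, -0.2779, 0.0]] len 0.1496 mid [ 0.5628 -0.206   0.    ] ang -74.1
scene 0.032 [[0.5416, -0.1299, 0.032], [0.5819, -0.2743, 0.032]] len 0.1499 mid [ 0.5617 -0.2021  0.032 ] ang -74.4
[[ 0.5018 -0.2284  0.036 ]
 [ 0.4817 -0.1505  0.036 ]
 [ 0.3698 -0.1804  0.036 ]
 [ 0.3906 -0.2614  0.036 ]] [0.11597598 0.08051912 0.11583366 0.0836873 ]
[[ 0.5071 -0.2322  0.036 ]
 [ 0.4831 -0.1496  0.036 ]
 [ 0.3702 -0.1812  0.036 ]
 [ 0.3953 -0.2648  0.036 ]] [0.11641087 0.08596856 0.11720865 0.0872068 ] [ 0.43893435 -0.20692933  0.036     ]
cap [[0.565 0.058 0.03 ]]
trafo [[0.465 0.104 0.03 ]]
wood [[0.393 0.254 0.03 ]]
bowl [[0.726 0.06  0.03 ]]
driver1 [[0.388 0.144 0.03 ]]
driver2 [[0.385 0.005 0.03 ]]
vise [[ 0.648 -0.143  0.03 ]]
tapeL [[ 0.703 -0.243  0.03 ]]
tapeb [[ 0.643 -0.276  0.03 ]]
```

```bash
cat >> h.py <<'E'
from scipy.spatial.transform import Rotation as Ro
M=np.array([.563,-.2045,0]); th=np.radians(16.2)
nx=np.array([np.cos(th),np.sin(th),0]); ny=np.array([-np.sin(th),np.cos(th),0])
def F2W(x,y,z): return M+x*nx+y*ny+np.array([0,0,z])
def W2F(p): d=np.asarray(p)-M; return np.array([d@nx,d@ny,d[2]])
def tool():
    o=telemetry.get_obs(); R=Ro.from_rotvec(o['ee_rot']).as_matrix(); return o,np.array(o['tcp_pos']),R
def rows(tgt,yaw=None,p=None,R=None):
    "delta to world tgt in tool units"
    o,p0,R0=tool(); p=p0 if p is None else p; R=R0 if R is None else R
    return (R.T@(np.asarray(tgt)-p))/.03
def st():
    o,p,R=tool()
    print("t",round(o['clock'],2),"tcp",p.round(4),"F",W2F(p).round(4),"zyaw_vs_fy",round(np.degrees(np.arctan2(R[:,2]@nx*-1,R[:,2]@ny)),1),"f",o['wrist_force'].round(1),"w",round(o['width'],4))
    return o,p,R
E
python3 - <<'E'
from h import *
o,p,R=st(); print(R.round(3))
print(rows([.34,.2,.245]).round(2))
print(F2W(-.17,.115,.1))
E
```

```text
t 0.1 tcp [0.2113 0.5071 0.2443] F [-0.1392  0.7815  0.2443] zyaw_vs_fy -38.8 f [ 0.5 -0.8  0.7] w 0.0856
[[-0.001 -0.923  0.385]
 [-0.002  0.385  0.923]
 [-1.    -0.    -0.002]]
[-0.01 -7.9  -7.8 ]
[ 0.3676661  -0.14149471  0.1       ]
```

Request:
apply_moves:
  steps:
    - [0,-0.8,-0.8,0,0]
    - [0,-0.8,-0.8,0,0]
    - [0,-0.8,-0.8,0,0]
    - [0,-0.8,-0.8,0,0]
    - [0,-0.8,-0.8,0,0.5]
    - [0,-0.8,-0.8,0,1]
    - [0,-0.8,-0.8,0,1]
    - [0,-0.8,-0.8,0,1]
    - [0,-0.8,-0.8,0,1]
    - [0,-0.7,-0.7,0,1]
    - [0,0,0,-0.8,1]
    - [0,0,0,-0.8,1]
    - [0,0,0,-0.8,1]
    - [0,0,0,-0.8,1]
    - [0,0,0,-0.8,1]
    - [0,0,0,-0.8,1]
    - [0,0,0,-0.8,1]
    - [0,0,0,0,1]

```text
clock: 1.6
tcp_pos: [0.3388, 0.1976, 0.2449]
ee_rot: [-1.411, 1.065, 1.412]
wrist_force: [-0.6, -0.7, -0.5]
width: 0.0004
```

Run:
```python
from h import *
o,p,R=st(); print(R.round(3),o['joint_positions'].round(2))
print(rows(F2W(-.17,.115,.12)).round(2))
```

```text
t 1.6 tcp [0.3388 0.1976 0.2449] F [-0.1031  0.4487  0.2449] zyaw_vs_fy -0.2 f [-0.6 -0.7 -0.5] w 0.0004
[[-0.001 -0.961 -0.275]
 [-0.001 -0.275  0.961]
 [-1.     0.001 -0.   ]] [-0.85 -0.02  0.27  1.9   0.01  1.26  1.27]
[  4.17   2.18 -11.13]
```

Request:
apply_moves:
  steps:
    - [0,0.2,-0.9,0,1]
    - [0,0.2,-0.9,0,1]
    - [0,0.2,-0.9,0,1]
    - [0,0.2,-0.9,0,1]
    - [0,0.2,-0.9,0,1]
    - [0,0.2,-0.9,0,1]
    - [0,0.2,-0.9,0,1]
    - [0.2,0.2,-0.9,0,1]
    - [0.6,0.2,-0.9,0,1]
    - [0.8,0.2,-0.9,0,1]
    - [0.8,0.1,-0.9,0,1]
    - [0.8,0.1,-0.9,0,1]
    - [0.8,0,-0.3,0,1]
    - [0,0,0,0,1]

```text
clock: 2.77
tcp_pos: [0.3634, -0.1424, 0.1219]
ee_rot: [-1.401, 1.077, 1.411]
wrist_force: [0.1, 1.0, 0.2]
width: -0.0002
```

Run:
```python
from h import *
o,p,R=st(); print(o['joint_positions'].round(2))
for n in("scene","top"):
    im=eyes.snapshot(n); cv2.imwrite(f"pics/{n}1.png",im[:,:,::-1])
    q=proj(n,[p+R[:,0]*.014,p])
    print(n,q)
    u,v=q[0].astype(int); c=im[max(v-90,0):v+90,max(u-110,0):u+110,::-1]
    cv2.imwrite(f"pics/{n}1c.png",cv2.resize(c,None,fx=3,fy=3,interpolation=cv2.INTER_CUBIC))
```

```text
t 2.77 tcp [ 0.3634 -0.1424  0.1219] F [-0.1744  0.1153  0.1219] zyaw_vs_fy -0.8 f [0.1 1.  0.2] w -0.0002
[-0.44  0.14  0.84  2.11 -0.12  0.95  2.31]
scene [[429.55238147 227.2091304 ]
 [430.22124671 222.58517464]]
top [[440.15455033 297.36852428]
 [441.67364536 296.01088784]]
```

View pics/scene1c.png

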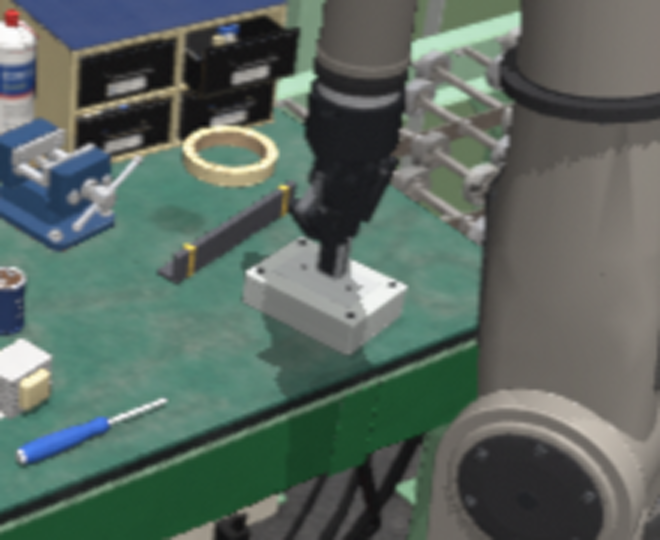

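View pics/top1c.png

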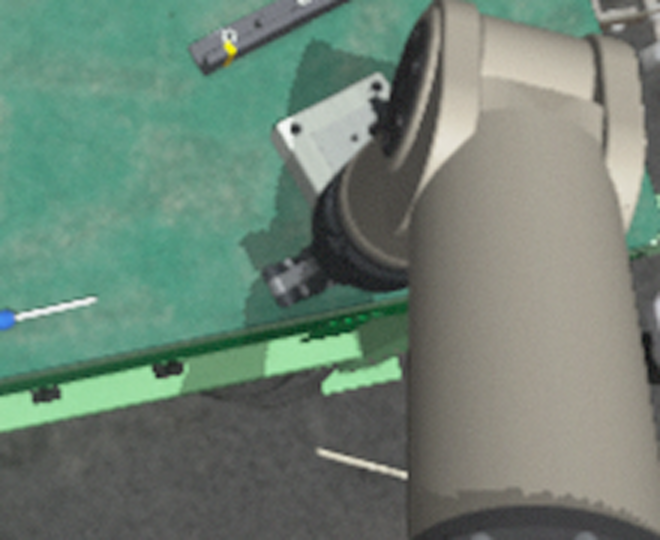

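Request:
apply_moves:
  steps:
    - [0.8,-0.3,0,0,1]
    - [0.8,0,0,0,1]
    - [0.8,0,0,0,1]
    - [0.6,0,0,0,1]
    - [0,0,-0.3,0,1]
    - [0,0,-0.3,0,1]
    - [0,0,-0.3,0,1]
    - [0,0.05,-0.2,0,1]
    - [0,0.1,-0.2,0,1]
    - [0,0.1,-0.2,0,1]
    - [0,0.1,-0.2,0,1]
    - [0,0.1,-0.2,0,1]
    - [0,0.1,-0.2,0,1]
    - [0,0,0,0,1]

```text
clock: 4.03
tcp_pos: [0.3774, -0.2039, 0.0365]
ee_rot: [-1.41, 1.064, 1.408]
wrist_force: [-0.2, 1.6, 0.4]
width: -0.0001
```

```bash
cat > look.py <<'E'
import sys
from h import *
k=sys.argv[1]
o,p,R=st()
for n in sys.argv[2:]:
    im=eyes.snapshot(n)
    c=im[150:330,360:560,::-1] if n=="top" else im[160:280,340:500,::-1]
    cv2.imwrite(f"pics/{n}{k}.png",im[:,:,::-1])
    s=3 if n=="top" else 5
    cv2.imwrite(f"pics/{n}{k}c.png",cv2.resize(c,None,fx=s,fy=s,interpolation=cv2.INTER_CUBIC))
E
python3 look.py 2 scene top
```

```text
t 4.03 tcp [ 0.3774 -0.2039  0.0365] F [-0.1781  0.0524  0.0365] zyaw_vs_fy -0.4 f [-0.2  1.6  0.4] w -0.0001
```

View pics/scene2c.png

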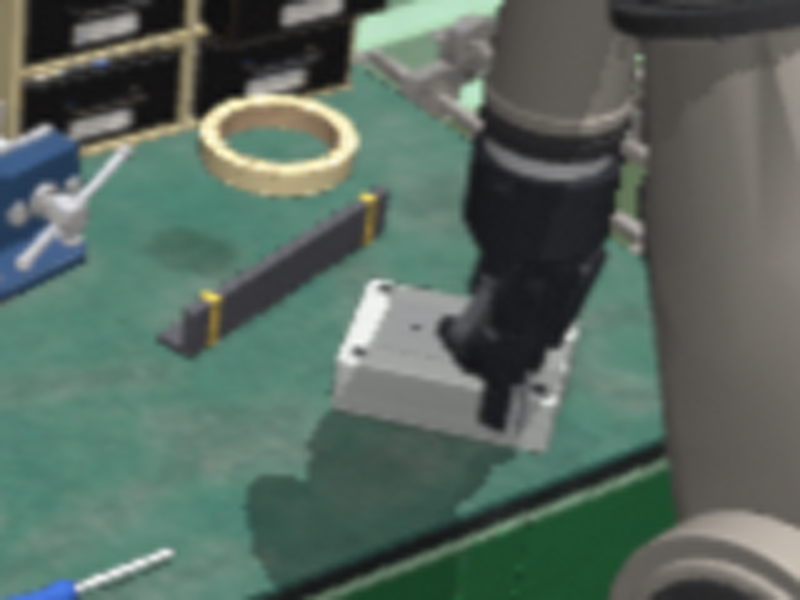

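View pics/top2c.png

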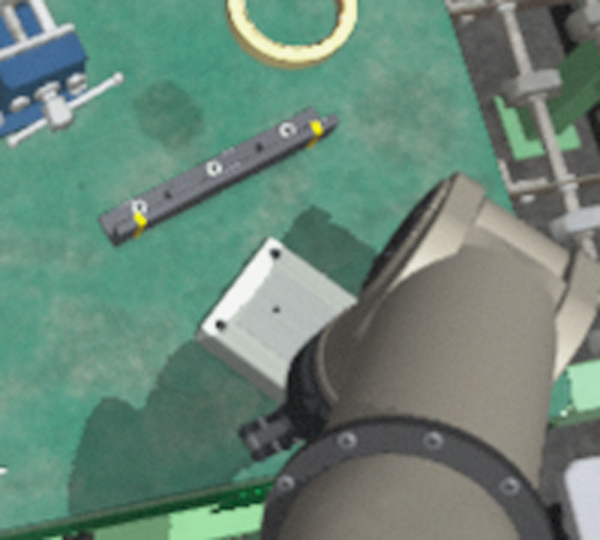

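Request:
apply_moves:
  steps:
    - [0.15,0,-0.1,0,1]
    - [0.1,0.05,-0.2,0,1]
    - [0,0.05,-0.2,0,1]
    - [0,0.05,-0.2,0,1]
    - [0,0,-0.2,0,1]
    - [0,0,-0.2,0,1]
    - [0,-0.05,-0.2,0,1]
    - [0,-0.05,-0.2,0,1]
    - [0,-0.1,-0.2,0,1]
    - [0,0,0,0,1]

```text
clock: 4.97
tcp_pos: [0.3934, -0.2543, 0.0281]
ee_rot: [-1.413, 1.067, 1.407]
wrist_force: [-1.3, -0.7, -1.5]
width: 0.0002
```

```bash
python3 look.py 3 scene top
```

```text
t 4.97 tcp [ 0.3934 -0.2543  0.0281] F [-0.1768 -0.0005  0.0281] zyaw_vs_fy -0.4 f [-1.3 -0.7 -1.5] w 0.0002
```

View pics/scene3c.png

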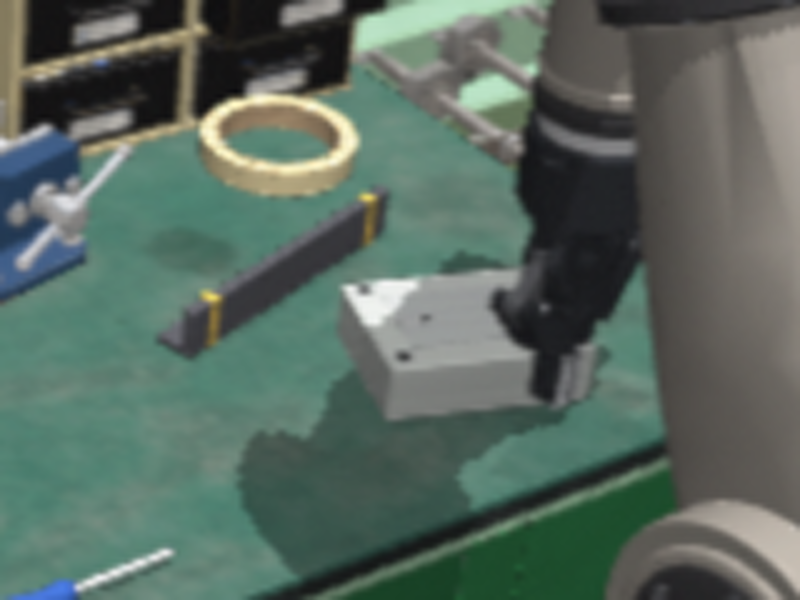

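View pics/top3c.png

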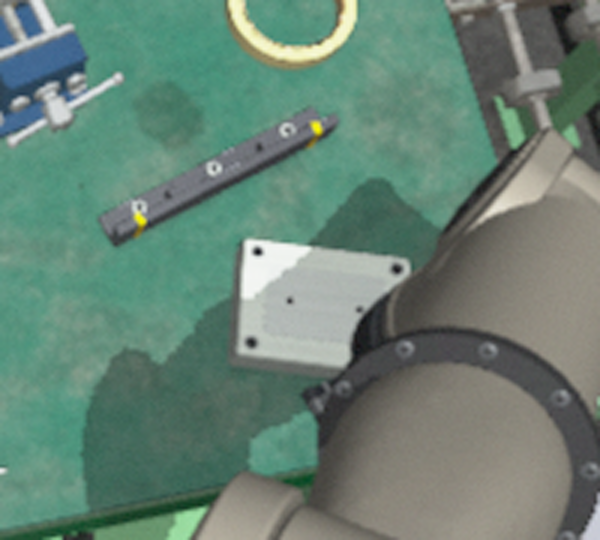

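```bash
cat > pose.py <<'E'
from h import *
def pose(long_pts,other,n="top",off=(360,150),s=3):
    "long_pts: left,right corners of far long top edge; crop coords"
    q=[(off[0]+x/s-.5,off[1]+y/s-.5) for x,y in list(long_pts)+[other]]
    w=ray(n,q,.036); f=np.array([W2F(a) for a in w])
    d=f[0]-f[1]; print("F corners",f.round(4).tolist(),"len",np.hypot(*d[:2]).round(4),"wid",np.hypot(*(f[2]-f[0])[:2]).round(4))
    a=np.arctan2(-d[0],d[1]); u=np.array([-np.sin(a),np.cos(a)]); v=np.array([np.cos(a),np.sin(a)])
    c=(f[0,:2]+f[1,:2])/2-.044*v
    print("tilt from fence deg",np.degrees(a).round(2),"centre F",c.round(4),"near-left",(c+.06*u-.044*v).round(4),"near-right",(c-.06*u-.044*v).round(4))
E
python3 - <<'E'
from pose import *
pose([(245,239),(411,260)],(236,360))
E
```

```text
F corners [[-0.0438, 0.0157, 0.036], [-0.1128, -0.0819, 0.036], [-0.1175, 0.0678, 0.036]] len 0.1195 wid 0.0903
tilt from fence deg -35.25 centre F [-0.1142 -0.0077] near-left [-0.1155  0.0667] near-right [-0.1848 -0.0313]
```

Request:
apply_moves:
  steps:
    - [0,0.35,0.1,0,1]
    - [0,0,-0.35,0,1]
    - [0,0,-0.25,0,1]
    - [0,-0.2,0,0,1]
    - [0,-0.2,0,0,1]
    - [0,-0.2,0,0,1]
    - [0,-0.2,0,0,1]
    - [0,-0.2,0,0,1]
    - [0,-0.2,0,0,1]
    - [0,0,0,0,1]

```text
clock: 5.9
tcp_pos: [0.4201, -0.2606, 0.0275]
ee_rot: [-1.41, 1.068, 1.411]
wrist_force: [-3.8, -1.4, 0.7]
width: -0.0
```

```bash
python3 look.py 4 scene top
```

```text
t 5.9 tcp [ 0.4201 -0.2606  0.0275] F [-0.1528 -0.014   0.0275] zyaw_vs_fy -0.4 f [-3.8 -1.4  0.7] w -0.0
```

View pics/scene4c.png

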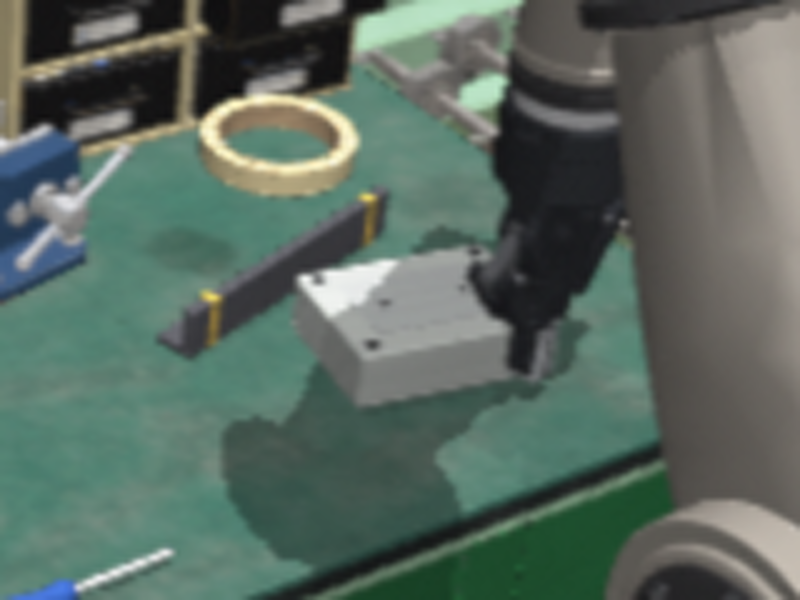

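View pics/top4c.png

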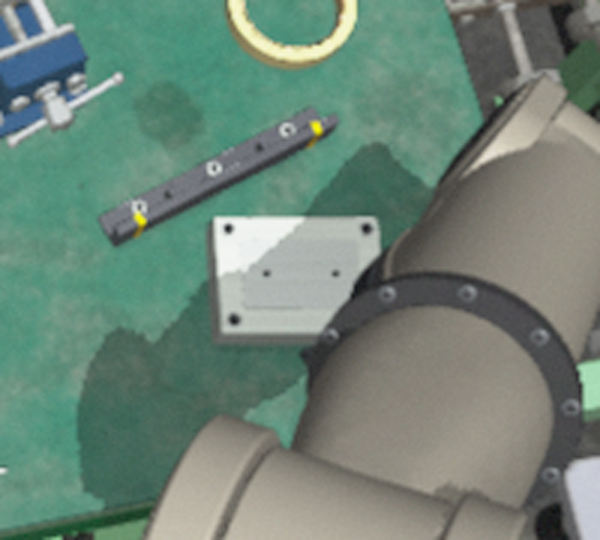

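Run:
```python
from pose import *
pose([(213,218),(381,218)],(218,334))
```

```text
F corners [[-0.0194, 0.0279, 0.036], [-0.0759, -0.08, 0.036], [-0.0954, 0.0694, 0.036]] len 0.1218 wid 0.0865
tilt from fence deg -27.64 centre F [-0.0866 -0.0056] near-left [-0.0977  0.068 ] near-right [-0.1534 -0.0383]
```

Request:
apply_moves:
  steps:
    - [0,0.25,0,0,1]
    - [0,0,-0.4,0,1]
    - [0,-0.15,0,0,1]
    - [0,-0.2,0,0,1]
    - [0,-0.2,0,0,1]
    - [0,-0.2,0,0,1]
    - [0,-0.2,0,0,1]
    - [0,-0.2,0,0,1]
    - [0,-0.2,0,0,1]
    - [0,0,0,0,1]

```text
clock: 6.83
tcp_pos: [0.4534, -0.2661, 0.028]
ee_rot: [-1.41, 1.074, 1.41]
wrist_force: [-6.9, -5.7, 0.6]
width: -0.0005
```

```bash
python3 look.py 5 scene top
```

```text
t 6.83 tcp [ 0.4534 -0.2661  0.028 ] F [-0.1225 -0.0286  0.028 ] zyaw_vs_fy -0.5 f [-6.9 -5.7  0.6] w -0.0005
```

View pics/scene5c.png

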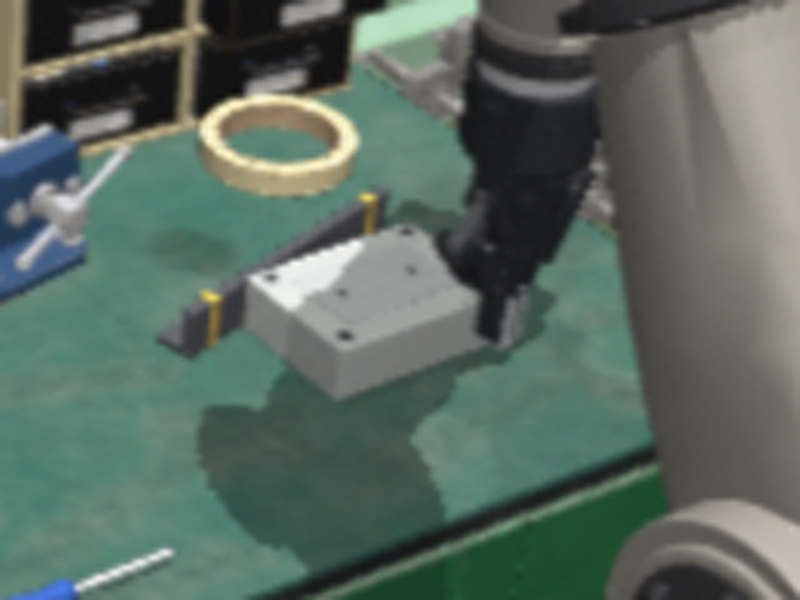

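View pics/top5c.png

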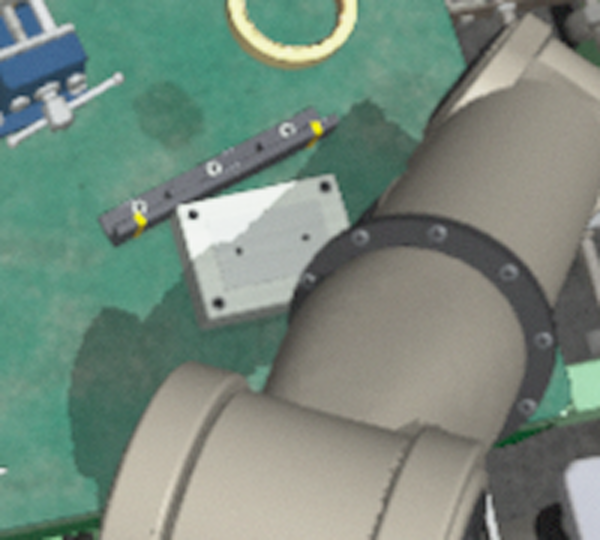

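Run:
```python
from pose import *
pose([(176,207),(335,176)],(203,317))
```

```text
F corners [[0.0003, 0.0474, 0.036], [-0.033, -0.0676, 0.036], [-0.0797, 0.0724, 0.036]] len 0.1198 wid 0.0838
tilt from fence deg -16.14 centre F [-0.0586  0.0021] near-left [-0.0842  0.072 ] near-right [-0.1176 -0.0433]
```

Request:
apply_moves:
  steps:
    - [0,-0.2,-0.05,0,1]
    - [0,-0.2,-0.05,0,1]
    - [0,-0.2,-0.05,0,1]
    - [0,-0.15,-0.05,0,1]
    - [0,0,0,0,1]

```text
clock: 7.35
tcp_pos: [0.4789, -0.2655, 0.0282]
ee_rot: [-1.413, 1.071, 1.407]
wrist_force: [-3.4, -4.1, -0.2]
width: -0.0005
```

```bash
python3 look.py 6 scene top
```

```text
t 7.35 tcp [ 0.4789 -0.2655  0.0282] F [-0.0978 -0.0351  0.0282] zyaw_vs_fy -0.5 f [-3.4 -4.1 -0.2] w -0.0005
```

View pics/scene6c.png

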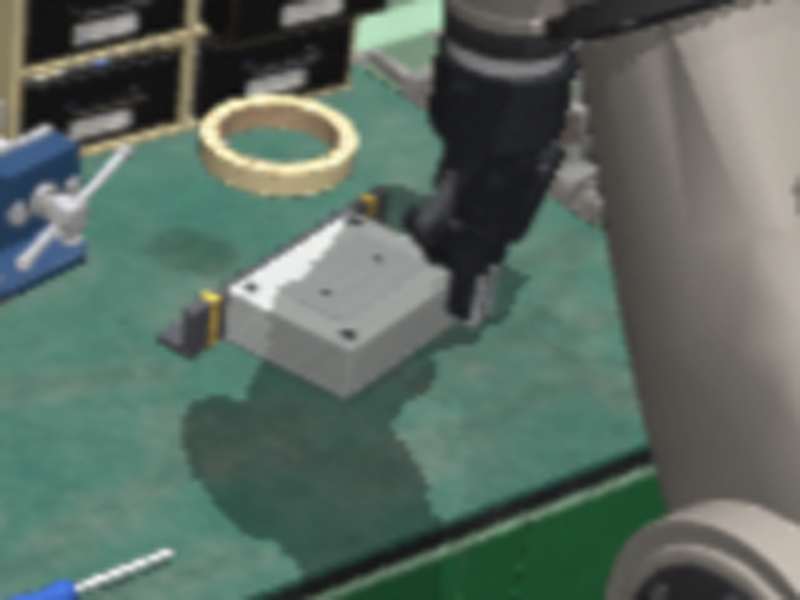

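View pics/top6c.png

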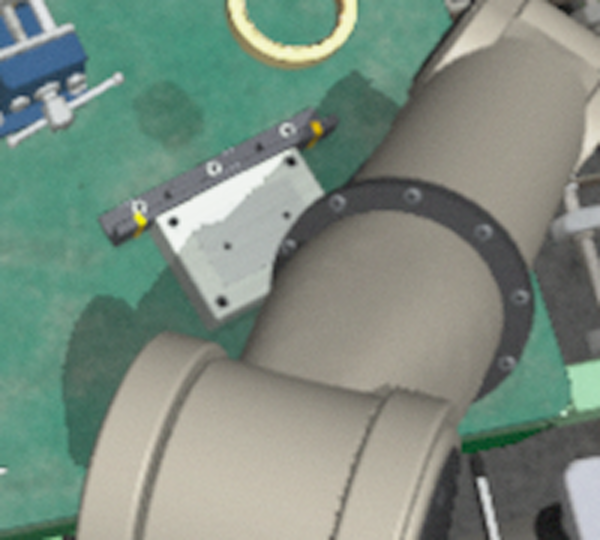

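Request:
apply_moves:
  steps:
    - [0,0.7,0,0,1]
    - [0,0.6,0.4,0,0]
    - [0,0,0.5,0,0]
    - [0,0,0.5,0,0]
    - [0.2,0,0,0,0]
    - [0,0,0,0,0]
    - [0,0,0,0,0]
    - [0,0,0,0,0]
    - [0,0,0,0,0]

```text
clock: 8.2
tcp_pos: [0.4309, -0.2328, 0.0221]
ee_rot: [-1.411, 1.066, 1.409]
wrist_force: [-0.1, 0.5, -0.4]
width: 0.0855
```

```bash
python3 look.py 7 scene top
```

```text
t 8.2 tcp [ 0.4309 -0.2328  0.0221] F [-0.1348  0.0097  0.0221] zyaw_vs_fy -0.4 f [-0.1  0.5 -0.4] w 0.0855
```

View pics/scene7c.png

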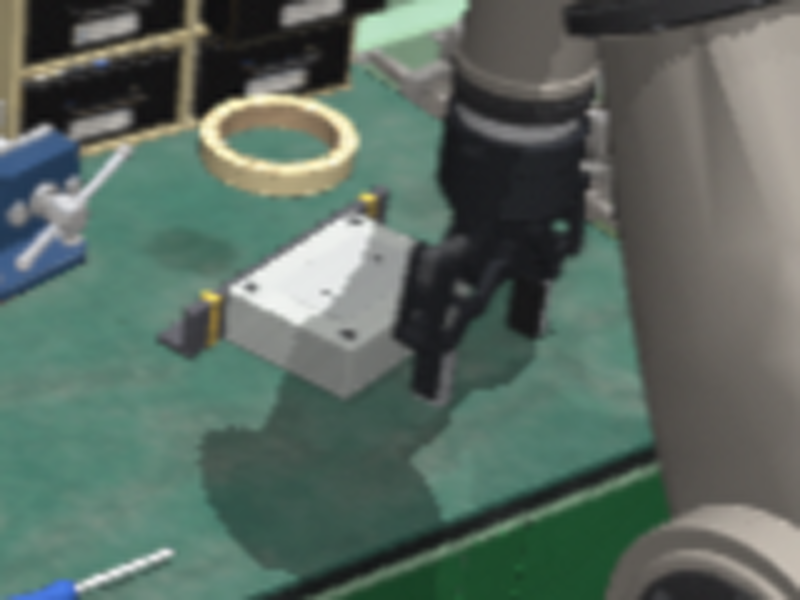

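View pics/top7c.png

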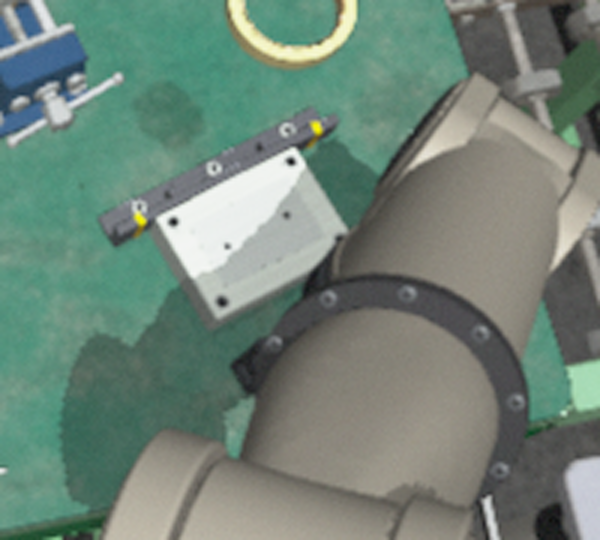

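Request:
apply_moves:
  steps:
    - [0,-0.3,0,0,0]
    - [0,-0.3,0,0,0]
    - [0,-0.2,0,0,0]
    - [0,-0.2,0,0,0]
    - [0,-0.1,0,0,0]
    - [0,-0.1,0,0,0]
    - [0,-0.1,0,0,0]
    - [0,0,0,0,0]

```text
clock: 8.97
tcp_pos: [0.4658, -0.2213, 0.0215]
ee_rot: [-1.408, 1.067, 1.414]
wrist_force: [-3.9, -0.8, 3.3]
width: 0.0853
```

```bash
python3 look.py 8 scene top
```

```text
t 8.97 tcp [ 0.4658 -0.2213  0.0215] F [-0.098   0.0109  0.0215] zyaw_vs_fy -0.3 f [-3.9 -0.8  3.3] w 0.0853
```

View pics/top8c.png

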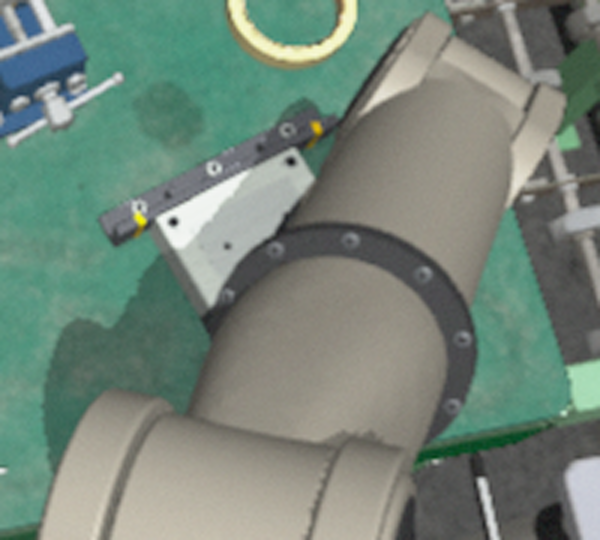

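View pics/scene8c.png

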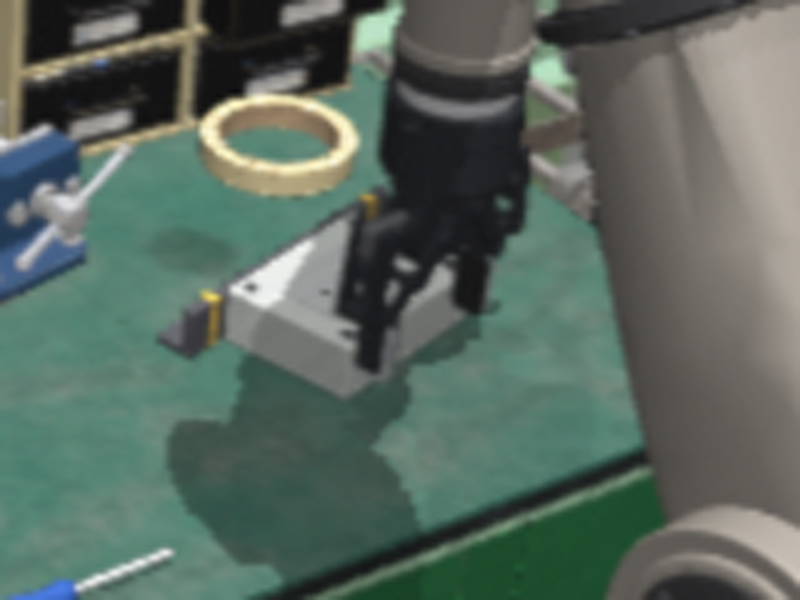

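Request:
apply_moves:
  steps:
    - [0,-0.1,0,0,0]
    - [0,-0.1,0,0,0]
    - [0,-0.05,0,0,0]
    - [0,0,0,0,0]

```text
clock: 9.4
tcp_pos: [0.4659, -0.2213, 0.0213]
ee_rot: [-1.4, 1.075, 1.423]
wrist_force: [-16.9, -3.1, 13.2]
width: 0.0856
```

Request:
apply_moves:
  steps:
    - [0,0.2,0,0,0]
    - [0,0.6,0,0,0]
    - [0,0.8,0,0,0]
    - [-0.5,0.8,0,0,0]
    - [-1,0.5,0,0,0]
    - [-1,0,0.8,0,0]
    - [-1,0,1,0,0]
    - [-1,0,1,0,0]
    - [0,0,1,0,0]
    - [0,0,1,0,0]
    - [0,0,1,0,0]
    - [0,0,0,0,0]

```text
clock: 10.4
tcp_pos: [0.3428, -0.0703, 0.1556]
ee_rot: [-1.412, 1.055, 1.418]
wrist_force: [0.6, -0.1, -0.2]
width: 0.0852
```

```bash
python3 look.py 9 scene top
python3 - <<'E'
import cv2
im=cv2.imread('pics/top9.png'); cv2.imwrite('pics/z9.png',cv2.resize(im[180:270,385:485],None,fx=6,fy=6,interpolation=cv2.INTER_NEAREST))
im=cv2.imread('pics/scene9.png'); cv2.imwrite('pics/z9s.png',cv2.resize(im[190:250,365:445],None,fx=8,fy=8,interpolation=cv2.INTER_NEAREST))
E
```

```text
t 10.4 tcp [ 0.3428 -0.0703  0.1556] F [-0.174   0.1903  0.1556] zyaw_vs_fy 0.2 f [ 0.6 -0.1 -0.2] w 0.0852
```

View pics/z9.png

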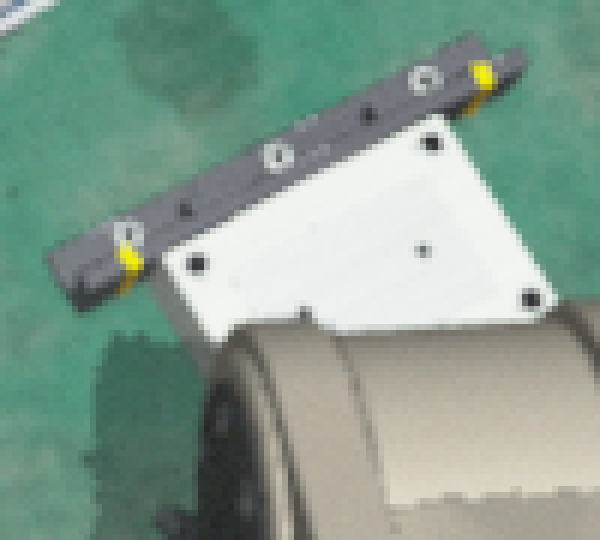

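View pics/z9s.png

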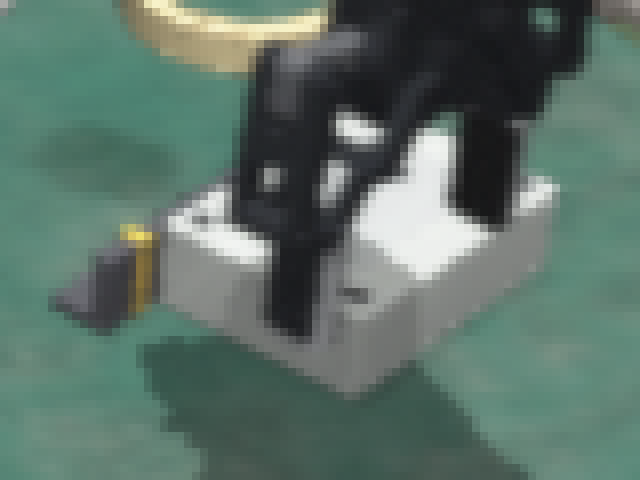

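Run:
```python
from h import *
f=lambda L,o=(385,180),s=6:[(o[0]+x/s-.5,o[1]+y/s-.5) for x,y in L]
h=ray("top",f([(197,264),(432,143)]),.036); hF=np.array([W2F(a) for a in h]); print("holes F",hF.round(4))
c=ray("top",f([(163,257),(445,117)]),.036); cF=np.array([W2F(a) for a in c]); print("corners F",cF.round(4), np.linalg.norm(c[0]-c[1]))
im=cv2.imread('pics/top9.png'); g=im.astype(int).sum(2)
# dark hole centroids, subpixel
for (u,v) in [f([(197,264)])[0],f([(432,143)])[0],f([(531,299)])[0]]:
    u,v=round(u),round(v); w=np.clip(500-g[v-2:v+3,u-2:u+3],0,None)
    yy,xx=np.mgrid[v-2:v+3,u-2:u+3]; q=(np.sum(w*xx)/w.sum(),np.sum(w*yy)/w.sum()); print(q,W2F(ray("top",q,.036)[0]).round(4))
hsv=cv2.cvtColor(im,cv2.COLOR_BGR2HSV)
# bright-yellow on top edge
m=((hsv[:,:,0]>20)&(hsv[:,:,0]<34)&(hsv[:,:,1]>150)&(hsv[:,:,2]>200)).astype(np.uint8);m[:180]=0;m[240:]=0;m[:,:390]=0;m[:,480:]=0
k,l,s,ce=cv2.connectedComponentsWithStats(m)
for i in range(1,k): print(s[i],ce[i],W2F(ray("top",ce[i],.032)[0]).round(4))
```

```text
holes F [[-0.0087  0.0548  0.036 ]
 [-0.0085 -0.0451  0.036 ]]
corners F [[-0.0007  0.0644  0.036 ]
 [-0.002  -0.0547  0.036 ]] 0.11907411053667973
(np.float64(417.2658142664872), np.float64(223.5578734858681)) [-0.0088  0.055   0.036 ]
(np.float64(456.47635366689514), np.float64(203.41535298149418)) [-0.0086 -0.0449  0.036 ]
(np.float64(473.0517441860465), np.float64(229.475)) [-0.0764 -0.0451  0.036 ]
[464 191   3   3   7] [465. 192.] [ 0.0064 -0.0775  0.032 ]
[405 222   4   3   8] [406.5   222.875] [0.0043 0.0738 0.032 ]
```

Request:
apply_moves:
  steps:
    - [-1,0,1,0,0]
    - [-1,0,1,0,0]
    - [-1,0,1,0,0]
    - [-0.5,0,1,0,0]
    - [0,0,1,0,0]
    - [0,0,1,0,0]
    - [0,0,0,0,0]
    - [0,0,0,0,0]

```text
clock: 11.17
tcp_pos: [0.2958, 0.0956, 0.2592]
ee_rot: [-1.412, 1.064, 1.411]
wrist_force: [0.0, -0.0, -0.1]
width: 0.0852
```

```bash
python3 look.py 10 scene top
python3 - <<'E'
import cv2
im=cv2.imread('pics/top10.png'); cv2.imwrite('pics/z10.png',cv2.resize(im[180:270,385:485],None,fx=6,fy=6,interpolation=cv2.INTER_NEAREST))
im=cv2.imread('pics/scene10.png'); cv2.imwrite('pics/z10s.png',cv2.resize(im[190:250,365:455],None,fx=8,fy=8,interpolation=cv2.INTER_NEAREST))
E
```

```text
t 11.17 tcp [0.2958 0.0956 0.2592] F [-0.1729  0.3627  0.2592] zyaw_vs_fy -0.3 f [ 0.  -0.  -0.1] w 0.0852
```

View pics/z10.png

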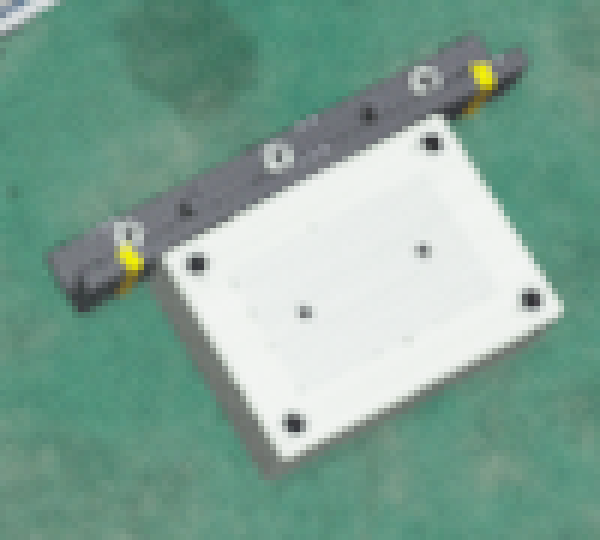

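View pics/z10s.png

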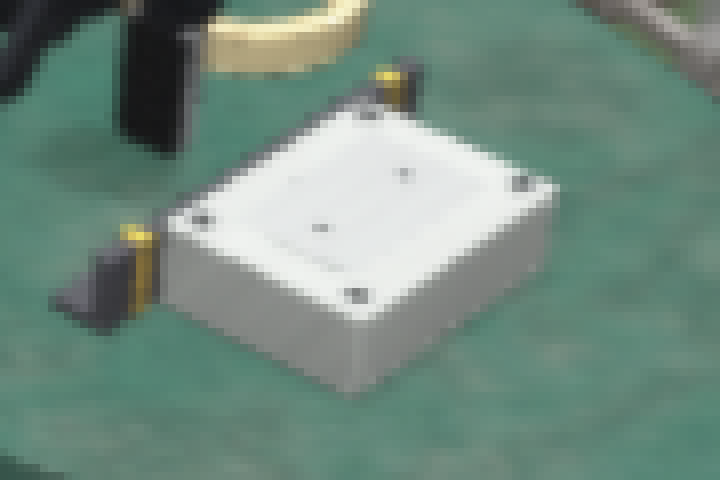

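View pics/top10.png

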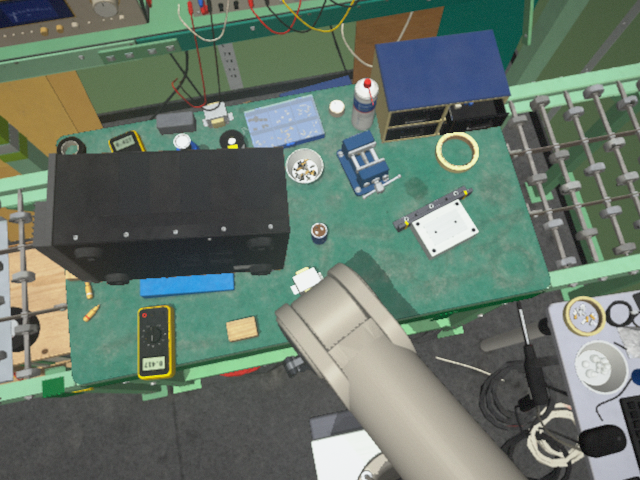

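```bash
python3 -c "
from cell import job; print(job.close_job())"
```

```text
the job is handed in; nothing more can be done
None
```

The block now lies with a long side against the steel fence, between the yellow lines. I handed the job in at about 11 s on the robot's clock.

**What I did:** I turned the block about 90° by pushing near its near end with the closed fingers. Pushing on one corner then swung it round against the fence. Last, I opened the fingers and pressed it square with both of them. The hand then backed off and rose to about 0.26 m, well clear.

**Last checks:**
- **Against the fence:** under the final press the tool stopped moving at about 17 N horizontal force, and neither camera showed a gap. My camera measurement put the block's edge about 1 mm past the fence face, which is within the 2 mm calibration error.
- **Angle:** the line through the block's holes was within about 0.1° of my estimate of the fence direction. That estimate itself varied by about ±0.7° between camera readings, and the limit is 2.3°.
- **Position along the fence:** the block's centre is about 7 mm left of the fence's middle, and the limit is 21 mm.
- **Other loose things:** those visible in the last top picture look unmoved. The arm hid the screwdriver and part of the transformer, so I couldn't check those two fully.
- **Unexplained reading:** the last press also showed about 13 N upward at the wrist. I didn't find the cause; the block looked flat afterwards.

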